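# Put the valve core tool away behind its spring gate

### The job

The red valve core tool lies handle-first in the low black cabinet: draw it out by its brass shank, lay it down flat on the open shelf clear of the cabinet and let go. Take it again by its red handle, push the orange spring gate of the grey tool holder back with it and, with the gate held open, lower it from above into the cradle, so that the gate springs shut over the shank and keeps it in; then let go. Leave the jar, the socket and the two wheel studs standing where they are.

Things in the scene. Friction and masses are not known exactly. Their poses are not given: they have to be found in the camera images.
- tool: Valve core tool, 40 to 85 g, loose. Own x = long axis towards the shank's tip. Red handle 16 x 16 mm, x -65 to 0; brass-coloured metal shank 10 x 10 mm, x 0 to +60, same centre line, 8 mm above the origin, which is on the underside where they meet. Lying flat, the shank is 3 mm clear of the shelf. At the start the handle is in the cabinet, the shank points out towards the robot.
- tool_shank (a point): Point on the tool's centre line at the middle of the shank (x = +30 mm, z = +8 mm in the tool's frame); axes as the tool's.
- tool_handle (a point): Point on the tool's centre line at the middle of the red handle (x = -32.5 mm, z = +8 mm in the tool's frame); axes as the tool's.
- tool_end (a point): Point on the tool's centre line at the very end of the red handle (x = -65 mm, z = +8 mm in the tool's frame).
- cabinet: Low black cabinet, fixed, no floor; 160 wide (y), 100 deep (x), 55 mm high, walls and roof 4 mm. Origin: middle of the front lower edge; own +x goes into it, -x comes out. A grey sliding door (fixed, half open) covers the front from y = 0 to +80 mm; the doorway is open from y = -76 to 0, 51 mm high, no sill.
- holder: Grey tool holder, fixed; base plate 8 mm thick, x -30 to +62, y -78 to +74 mm. Origin: on the shelf below where the tool's handle meets its shank when seated. The cradle runs along own y; the shank's tip belongs at +y; seated centre line 45 mm high. From y = -46 to +16 only the base plate lies below: room for fingers round the handle. Spring housing x 38 to 60, y 18 to 44, top z = 73.
- shank_channel (a point): Middle of the floor of the shank channel (holder frame x 0, y +41, z 40 mm). The channel runs y 16 to 66 mm, 15 mm wide between two 5 mm walls with round tops at z = 47; end wall y 66 to 70, top at z = 51.
- handle_cradle (a point): Middle of the floor of the handle cradle (holder frame x 0, y -58, z 37 mm). It runs y -70 to -46 mm, 21 mm wide between 5 mm walls with round tops at z = 45; end wall y -74 to -70, top at z = 53.
- seat (a point): Where the middle of the shank (tool_shank) belongs when seated: x = 0, y = +30, z = 45 mm in the holder's frame; axes as the holder's. Lengthwise about 5 mm of play either way.
- gate (a joint): Orange spring gate's travel in m: 0 shut, 0.022 fully back along the holder's +x. Spring: 3 N at 0 plus 0.25 N per mm. Square-edged block, y 18 to 44, z 52.5 to 77 mm; shut, it covers the channel from x = -8 to +12, and pressing down does not open it. Pushed back 13 mm or more it lets the shank down the middle; the seated shank lies 2.5 mm below it and it slides shut over it.
- gate_face (a point): Centre of the gate's front face (the one to push, in the holder's +x direction), moves with the gate; shut, at x = -8, y = +31, z = 65 mm in the holder's frame.
- jar: Small glass jar with a metal screw lid, 50 mm across, 63 mm tall, upright, free; origin at the middle of its underside. Leave alone.
- socket: Chrome deep socket standing upright, 26 mm across, 70 mm tall, free; origin at the middle of its underside. Leave alone.
- stud_a: Zinc-plated wheel stud standing on its head, 26 mm across, 46 mm tall, free; origin at the middle of its underside. Leave alone.
- stud_b: The other wheel stud, same as stud_a. Leave alone.

How it is judged:
By the outcome, as a careful person would: the job done as asked, in the order asked, and still so for the second after the job is handed in, with the robot touching nothing.
It also fails if it takes over 59 s, if anything falls off the work surface, if the arm or the gripper's body presses on something with over 40 N, if the wrist force passes 120 N, or if a joint passes its speed limit or range.

### The arm

A 6-joint arm with a two-finger parallel gripper is mounted at the origin on the work surface. World frame = base frame: x ahead of the robot, y to its left, z up, the work surface at z = 0. Lengths are in mm, angles in rad, forces in N, time in s.
With the tool pointing down it reaches from about 425 to 950 mm from the base axis. Payload 14.7 kg.
Tool frame: the origin (TCP) lies midway between the tips of the shut fingers; the grasp point (between the pads) lies 19 mm behind it; x points along the fingers, y is the direction in which the jaws open and shut, and the axes are right-handed (so a half turn about x gives the same grasp; the last joint's range is limited). The gripper opens to 85 mm and grips with 20 to 120 N. Pads are 22 mm wide; open, the fingers measure 114 mm over their backs; the gripper's body (76 mm by 85 mm) begins 54 mm behind the grasp point. The pads swing forward as they close: fully open they stand 13 mm farther back than shut.
Start: joints at [1.226, 0.48, 1.596, -0, 1.065, -0.047], TCP at [190.697, 621.391, 231.297] pointing down, gripper open.
Joint ranges: [-2.75, 2.75], [-0.82, 2.05], [0.23, 2.67], [-1.56, 4.7], [0.09, 2.69], [-2.92, 2.92]. Speed limits (rad/s): [1.89, 1.89, 2.39, 3.01, 3.01, 3.01].

### API

Orientations are given as [roll, pitch, yaw] about the fixed x, y, z axes, in that order (R = Rz(yaw) Ry(pitch) Rx(roll)).
In Python, from workcell import ctrl, eyes gives the robot as it stands.
- The arm moves only by the tool carry_out, never from a script. Its argument "rows" is a list of rows, each an object of numbers: "x", "y", "z": the shift along the tool's x, y, z in mm; "turn": the turn about the tool's x in rad; "grip": the closure, from -1 (fully open) to 1 (shut). A call has 1 to 12 rows; each row is the pose to reach, as a shift and turn from the pose commanded when the call began, along the tool's axes at that moment; what a row does not reach only later rows make up. A row lasts 1/10 s, in which the tool goes at most 50 mm and 8.59 degrees, less where a joint would pass 70% of its speed; a pose out of reach is approached as far as the arm can. A call with a gripper value outside its range is refused whole. The fingers move at their own pace and stop on an object; "squeeze" is the grip in N (left out, the last holds). Time passes only in rows, so rows that repeat a pose let the fingers close. It gives the time, the measured TCP pose, the force and the opening at its end, in the units of the state.
- ctrl.observe(): the state, without advancing time (a new reading comes with each control period).
- eyes.grab_frame(name): name is "side" or "top"; returns a dict with "color" (480x640x3 uint8, red, green, blue), "fx", "fy", "cx", "cy" (pixels), "origin" and "rotation" of the camera in the world. Camera axes: x right, y down, z forward; pixel columns grow to the right and rows downward; lengths in mm; the calibration is good to about 2 mm. A picture is of the moment at which its call begins. There is no depth.
- ctrl.sign_off(): hands the job in, once; it reports no verdict.
The state is a dict: "clock": time; "q": joint angles; "joint_vel": joint speeds; "effort": joint torques, N m; "tool_pos": TCP position; "orientation": TCP orientation; "ft_force": force on the tool from outside, world axes, zero at the start; "ft_torque": the same for the moment, N m; "opening": opening from 0.0 (shut) to 1.0 (fully open).
Only numpy, scipy, OpenCV 4.12 (cv2) and the standard library are available. Lean on these libraries where they do the work, as an engineer would, in place of code of your own. Each camera call takes 0.05 s, during which the arm holds its last target. There are 200 camera calls.

## Working session

There is one attempt and no reset: what is moved stays moved. The work goes in short steps, Python scripts to look and compute and a tool call to move; the robot and the scene stay as the last step left them, time stands still between calls to the robot, and variables do not carry over. Pictures are saved under pics/ and viewed, about 8 in all and at most 12, crops included, and the job is handed in when it is done.

Besides the shell and the picture viewer there is one more tool, called by a JSON object that holds its "fn" and its "kwargs", one argument or row to a line. carry_out: Moves the arm, as the interface text tells. Its arguments: {"type":"object","properties":{"rows":{"type":"array"},"squeeze":{"type":"number"}},"required":["rows"]}

```bash
mkdir -p pics; ls
python3 - <<'E'
from workcell import ctrl, eyes
import cv2, numpy as np
for n in ("side","top"):
    f=eyes.grab_frame(n); cv2.imwrite(f"pics/{n}0.png",f["color"][:,:,::-1])
    print(n,f["fx"],f["fy"],f["cx"],f["cy"],np.round(f["origin"],1),np.round(f["rotation"],4).tolist())
print(ctrl.observe())
E
```

```text
pics
side 461.25846964306027 461.25846964306027 325.4105511440191 234.57437067688912 [ 507.3 -908.7  628.2] [-2.116, 0.0025, -0.109]
top 448.2208248233204 448.2208248233204 321.9108267583168 243.57169869522207 [476.4 -15.5 982.1] [-2.9823, 0.008, -1.5556]
{'clock': 0.1, 'q': array([ 1.22640206e+00,  4.80793062e-01,  1.59680660e+00, -5.35521313e-06,
        1.06512099e+00, -4.65943245e-02]), 'joint_vel': array([-0.00061868, -0.00261173, -0.00245127, -0.00104744,  0.00055007,
        0.00047411]), 'effort': array([ 8.73949175e-04, -9.52258801e+01, -4.31039321e+01, -3.87034413e-05,
        5.27904966e-03, -1.43383852e-05]), 'tool_pos': array([190.57217271, 621.0413314 , 230.72263035]), 'orientation': array([-1.61323992,  1.56966831, -1.91103726]), 'ft_force': array([ 0.20168283, -0.16282327,  0.11155123]), 'ft_torque': array([-0.00529418, -0.03738136, -0.02369701]), 'opening': 0.9999452938531161}
```

View pics/side0.png

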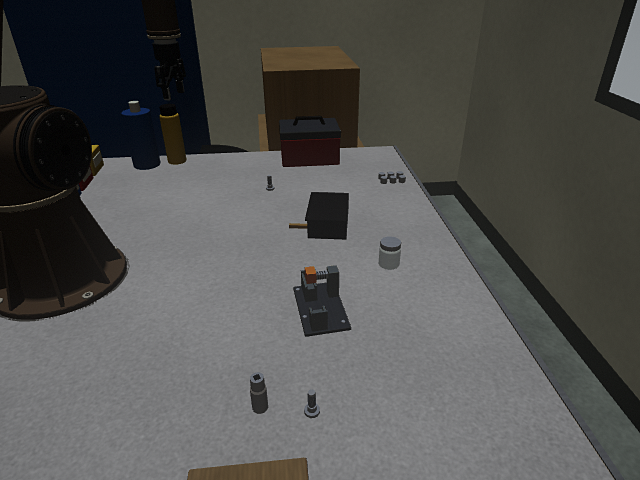

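View pics/top0.png

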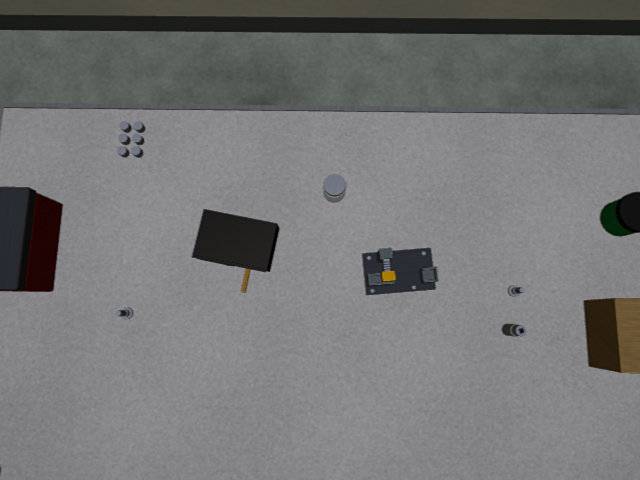

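The side view shows the shank at about (290–307, 226) and the holder at (295–350, 265–332). The top view shows the shank from (248,268) to (243,292), the gate at (388,276) and the handle cradle at (429,274). Next I'll look at enlarged crops of both.

Run:
```python
import cv2, numpy as np
s=cv2.imread("pics/side0.png");t=cv2.imread("pics/top0.png")
def c(im,x,y,w,h,k):
    o=cv2.convertScaleAbs(cv2.resize(im[y:y+h,x:x+w],None,fx=k,fy=k,interpolation=cv2.INTER_CUBIC),alpha=1.6,beta=15)
    for i in range(0,w,10): cv2.putText(o,str(x+i),(i*k,8),0,.3,(0,0,255)); cv2.line(o,(i*k,9),(i*k,14),(0,0,255))
    for i in range(10,h,10): cv2.putText(o,str(y+i),(0,i*k+3),0,.3,(0,0,255)); cv2.line(o,(20,i*k),(25,i*k),(0,0,255))
    return o
a=np.hstack([c(t,190,205,100,95,4),c(s,280,185,100,95,4)]) # 380 tall
b=np.hstack([c(t,355,240,100,50+7,4)]) 
cv2.imwrite("pics/c1.png",a)
cv2.imwrite("pics/c2.png",np.hstack([c(t,358,240,82,60,5),c(s,285,255,75,60+22,5)[:300]] ) if 0 else np.hstack([cv2.copyMakeBorder(c(t,358,240,82,60,5),0,110,0,0,0),c(s,285,258,75,82,5)]))
```

```text
(no output)
```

View pics/c1.png

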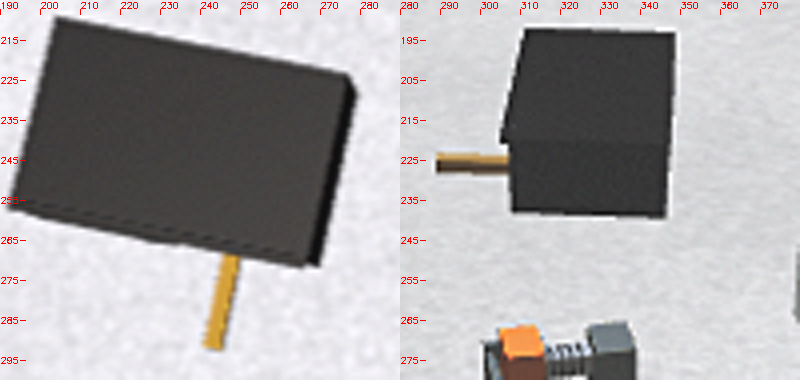

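View pics/c2.png

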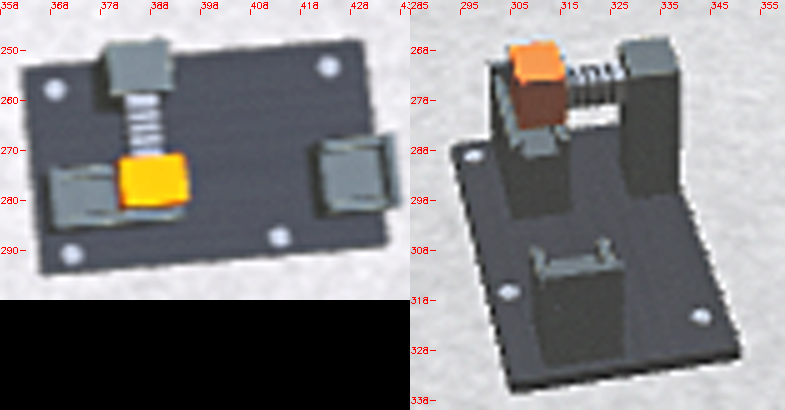

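```bash
cat > h.py <<'E'
import numpy as np
from scipy.spatial.transform import Rotation as R
from scipy.optimize import least_squares
def cam(f): return dict(K=np.array([f["fx"],f["fy"],f["cx"],f["cy"]]),o=np.array(f["origin"]),R=R.from_euler("xyz",f["rotation"]).as_matrix())
def proj(c,P):
    p=(np.atleast_2d(P)-c["o"])@c["R"]; return p[:,:2]/p[:,2:]*c["K"][:2]+c["K"][2:]
def ray(c,uv,z):
    d=c["R"]@np.array([*((np.array(uv)-c["K"][2:])/c["K"][:2]),1]); return c["o"]+d*(z-c["o"][2])/d[2]
def tri(A,a,B,b):
    s=least_squares(lambda X:np.r_[proj(A,X)[0]-a,proj(B,X)[0]-b],[500,0,50]); return s.x,s.fun
def fit(obs,x0):  # obs: (cam,point,uv); x0 x,y,z,yaw
    def r(v):
        M=R.from_euler("z",v[3]).as_matrix()
        return np.concatenate([proj(c,M@np.array(p)+v[:3])[0]-uv for c,p,uv in obs])
    s=least_squares(r,x0,x_scale=[1,1,1,.01],loss="soft_l1"); return s.x,s.fun
CS=dict(fx=461.25846964306027,fy=461.25846964306027,cx=325.4105511440191,cy=234.57437067688912)
E
python3 - <<'E'
from h import *
from workcell import eyes
import pickle
S=cam(eyes.grab_frame("side"));T=cam(eyes.grab_frame("top"));pickle.dump((S,T),open("cams.pkl","wb"))
np.set_printoptions(precision=1,suppress=True)
ht=[(T,(62,74,8),(362.6,253)),(T,(62,-78,8),(430,248)),(T,(-30,-78,8),(435.4,289.2)),(T,(-30,74,8),(366,294.6)),(T,(12,44,77),(382,271.4)),(T,(12,18,77),(394.8,270.6))]
hs=[(S,(-30,74,8),(294.2,287)),(S,(-30,-78,8),(304.8,334.4)),(S,(62,-78,8),(351.4,328)),(S,(-8,44,77),(305.4,266.4)),(S,(12,44,77),(313.6,266.4)),(S,(-8,18,77),(306.6,274.6)),(S,(12,18,77),(316,274))]
for o in (ht+hs,ht,hs):
    v,e=fit(o,[500,-150,0,0]); print("holder",v[:3],np.degrees(v[3]),e.round(1))
print("gate corner tri",tri(S,(316,274),T,(394.8,270.6)))
ct=[(T,(100,80,55),(203.8,208.8)),(T,(100,-80,55),(276.8,223.8)),(T,(0,-80,55),(265.8,272)),(T,(0,80,55),(192,257.5))]
print("cab",fit(ct,[500,200,0,-.2]))
a,e=tri(S,(289.2,225.8),T,(243.2,292.2));print("tip",a,e)
b,e=tri(S,(306.8,226),T,(247.8,269));print("door end",b,e)
p,q=ray(T,(243.2,292.2),13),ray(T,(247.8,269),13);print(p,q,np.degrees(np.arctan2(*(p-q)[1::-1])))
for n,uv,z in (("jar",(335,185),63),("sock",(520,330),70),("sa",(518,290),46),("sb",(127,313),46)): print(n,ray(T,uv,z))
E
```

```text
holder [ 559.4 -172.9   -0.5] 5.328991117922483 [-0.6 -0.5  1.  -0.9  0.5 -0.2 -0.1 -0.1 -0.3 -0.4 -0.3 -0.6 -1.2 -0.3
 -0.6  0.2 -0.5 -0.1 -1.1  1.1  0.2 -0.  -0.2  0.3  0.1 -0.3]
holder [ 559.9 -175.3  -16.4] 5.247673911307263 [-0.1  0.2  0.4 -0.  -0.2  0.   0.3 -0.  -0.1  0.  -0.3 -0.1]
holder [ 560.3 -172.2   -0.9] 5.137880226253325 [-0.7 -0.4 -0.2  0.1 -0.1 -0.2 -0.6  1.   0.7 -0.1  0.3  0.2  0.6 -0.4]
gate corner tri (array([ 568.8, -154.5,   76.1]), array([-0.2,  0. ,  0. , -0.2]))
cab (array([579.7, 186.2,   5.3,  -0.2]), array([-0.5,  1.1,  0.3,  1. ,  0.7, -0.7, -0.5, -1.7]))
tip [524.4 163.6   8.1] [-0.4  0.   0.  -0.4]
door end [573.3 155.4   9.3] [ 0.4 -0.1 -0.   0.3]
[523.4 162.7  13. ] [573.7 154.8  13. ] 171.1357915092552
jar [750.1 -31.7  63. ]
sock [ 453.9 -403.2   70. ]
sa [ 534.8 -413.8   46. ]
sb [475.4 395.7  46. ]
```

```bash
cat >> h.py <<'E'
def go(xyz,jaw=None):
    "shift/turn in tool axes from the current pose to a world TCP and jaw yaw (deg)"
    from workcell import ctrl
    s=ctrl.observe(); M=R.from_euler("xyz",s["orientation"]).as_matrix(); p=np.array(s["tool_pos"])
    y=np.degrees(np.arctan2(M[1,1],M[0,1]))
    print("t",s["clock"],"tcp",p.round(1),"xaxis",M[:,0].round(3),"jaw",round(y,2),"q6",round(s["q"][5],3),"open",round(s["opening"],3),"F",np.round(s["ft_force"],1))
    d=M.T@(np.array(xyz)-p); print("shift",d.round(1))
    if jaw is not None:
        t=(y-jaw+90)%180-90   # tool x down: +turn lowers world yaw
        print("turn",round(np.radians(t),3))
E
python3 -c "
from h import *
go([550,159,120],81)"
```

```text
t 0.2 tcp [190.6 621.2 230.9] xaxis [-0.    -0.001 -1.   ] jaw 72.94 q6 -0.047 open 1.001 F [0.4 0.2 0.1]
shift [ 111.1 -336.3  479.2]
turn -0.141
```

{"fn": "carry_out", "kwargs": {
  "rows": [
    {"x":10,"y":-28,"z":40,"turn":-0.02},
    {"x":20,"y":-56,"z":80,"turn":-0.04},
    {"x":30,"y":-84,"z":120,"turn":-0.06},
    {"x":40,"y":-112,"z":160,"turn":-0.08},
    {"x":50,"y":-140,"z":200,"turn":-0.1},
    {"x":60,"y":-168,"z":240,"turn":-0.12},
    {"x":70,"y":-196,"z":280,"turn":-0.14},
    {"x":80,"y":-224,"z":320,"turn":-0.14},
    {"x":90,"y":-252,"z":360,"turn":-0.14},
    {"x":100,"y":-280,"z":400,"turn":-0.14},
    {"x":106,"y":-308,"z":440,"turn":-0.14},
    {"x":111,"y":-336,"z":479,"turn":-0.14}
  ]
}}

```text
invalid input at $.rows[0]: expected keys x, y, z, turn, grip
```

```bash
python3 -c "
from h import *
go([550,159,40],81)"
```

```text
t 0.2 tcp [190.6 621.2 230.9] xaxis [-0.    -0.001 -1.   ] jaw 72.94 q6 -0.047 open 1.001 F [0.4 0.2 0.1]
shift [ 191.1 -336.2  479.2]
turn -0.141
```

{"fn": "carry_out", "kwargs": {
  "rows": [
    {"x":10,"y":-28,"z":40,"turn":-0.02,"grip":-1},
    {"x":20,"y":-56,"z":80,"turn":-0.04,"grip":-1},
    {"x":30,"y":-84,"z":120,"turn":-0.06,"grip":-1},
    {"x":40,"y":-112,"z":160,"turn":-0.08,"grip":-1},
    {"x":50,"y":-140,"z":200,"turn":-0.1,"grip":-1},
    {"x":60,"y":-168,"z":240,"turn":-0.12,"grip":-1},
    {"x":70,"y":-196,"z":280,"turn":-0.14,"grip":-1},
    {"x":80,"y":-224,"z":320,"turn":-0.14,"grip":-1},
    {"x":90,"y":-252,"z":360,"turn":-0.14,"grip":-1},
    {"x":100,"y":-280,"z":400,"turn":-0.14,"grip":-1},
    {"x":106,"y":-308,"z":440,"turn":-0.14,"grip":-1},
    {"x":111,"y":-336,"z":479,"turn":-0.14,"grip":-1}
  ],
  "squeeze": 60
}}

```text
clock: 1.4
tool_pos: [550.9, 157.7, 119.8]
orientation: [-2.828, 1.57, -2.986]
ft_force: [0.6, 1.0, 1.1]
opening: 1.0
```

```bash
python3 -c "
from h import *
go([550,159,3],81)"
```

```text
t 1.4 tcp [550.9 157.7 119.8] xaxis [-0. -0. -1.] jaw 80.95 q6 -1.187 open 1.0 F [0.6 1.  1.1]
shift [116.8   1.1  -1.1]
turn -0.001
```

{"fn": "carry_out", "kwargs": {
  "rows": [
    {"x":30,"y":1,"z":-1,"turn":0,"grip":-1},
    {"x":60,"y":1,"z":-1,"turn":0,"grip":-1},
    {"x":90,"y":1,"z":-1,"turn":0,"grip":-1},
    {"x":108,"y":1,"z":-1,"turn":0,"grip":-0.3},
    {"x":116,"y":1,"z":-1,"turn":0,"grip":0},
    {"x":116,"y":1,"z":-1,"turn":0,"grip":0.4},
    {"x":116,"y":1,"z":-1,"turn":0,"grip":1},
    {"x":116,"y":1,"z":-1,"turn":0,"grip":1},
    {"x":116,"y":1,"z":-1,"turn":0,"grip":1},
    {"x":116,"y":1,"z":-1,"turn":0,"grip":1},
    {"x":116,"y":1,"z":-1,"turn":0,"grip":1}
  ],
  "squeeze": 60
}}

```text
clock: 2.5
tool_pos: [549.8, 161.0, 4.9]
orientation: [0.398, 1.569, 0.24]
ft_force: [0.3, 1.4, 5.2]
opening: 0.089
```

```bash
python3 -c "
from h import *
d=np.array([np.cos(np.radians(170)),np.sin(np.radians(170))])*130
go([550+d[0],159+d[1],4],81)"
```

```text
t 2.5 tcp [549.8 161.    4.9] xaxis [ 0.001  0.    -1.   ] jaw 80.96 q6 -1.181 open 0.089 F [0.3 1.4 5.2]
shift [   0.8    0.3 -129.5]
turn -0.001
```

{"fn": "carry_out", "kwargs": {
  "rows": [
    {"x":-1,"y":0,"z":-5,"turn":0,"grip":1},
    {"x":-1,"y":0,"z":-20,"turn":0,"grip":1},
    {"x":-1,"y":0,"z":-35,"turn":0,"grip":1},
    {"x":-1,"y":0,"z":-50,"turn":0,"grip":1},
    {"x":-1,"y":0,"z":-65,"turn":0,"grip":1},
    {"x":-1,"y":0,"z":-80,"turn":0,"grip":1},
    {"x":-1,"y":0,"z":-95,"turn":0,"grip":1},
    {"x":-1,"y":0,"z":-110,"turn":0,"grip":1},
    {"x":-1,"y":0,"z":-120,"turn":0,"grip":1},
    {"x":-1,"y":0,"z":-126,"turn":0,"grip":1},
    {"x":-1,"y":0,"z":-130,"turn":0,"grip":1},
    {"x":-1,"y":0,"z":-130,"turn":0,"grip":1}
  ]
}}

```text
clock: 3.7
tool_pos: [420.3, 181.2, 5.3]
orientation: [-2.693, 1.57, -2.851]
ft_force: [-2.7, -0.6, 3.5]
opening: 0.089
```

Run:
```python
from h import *
from workcell import eyes
import cv2
go([422,183,4],81)
o=[]
for n,(x,y) in (("side",(220,160)),("top",(190,220))):
    f=eyes.grab_frame(n)["color"][:,:,::-1]; cv2.imwrite(f"pics/{n}1.png",f); o.append(cv2.resize(f[y:y+120,x:x+100],None,fx=4,fy=4))
cv2.imwrite("pics/d1.png",cv2.convertScaleAbs(np.hstack(o),alpha=1.5))
```

```text
t 3.7 tcp [420.3 181.2   5.3] xaxis [-0.001 -0.    -1.   ] jaw 80.97 q6 -1.072 open 0.089 F [-2.7 -0.6  3.5]
shift [1.3 2.  1.4]
turn -0.001
```

View pics/d1.png

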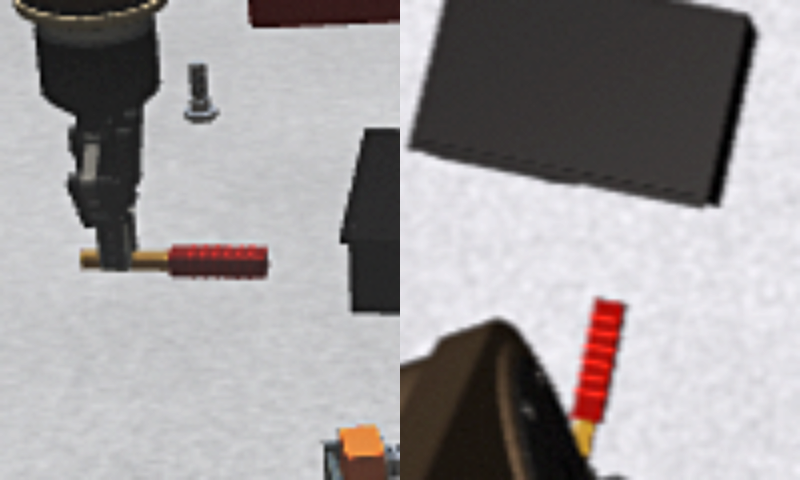

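The tool is fully out and clear of the cabinet. In the side view the handle runs (262–287, 225); in the top view it runs (237,325) to (243,295). I'll release it and locate the handle.

{"fn": "carry_out", "kwargs": {
  "rows": [
    {"x":0,"y":0,"z":-130,"turn":0,"grip":0.6},
    {"x":0,"y":0,"z":0,"turn":0,"grip":0.6}
  ]
}}

```text
clock: 4.0
tool_pos: [396.2, 176.2, 2.7]
orientation: [-2.646, 1.539, -2.798]
ft_force: [-1.3, 1.5, -1.4]
opening: 0.203
```

That row carried a leftover z of −130, so the arm slid back while the fingers were opening. I'll hold still and check.

{"fn": "carry_out", "kwargs": {
  "rows": [
    {"x":0,"y":0,"z":0,"turn":0,"grip":0.5},
    {"x":0,"y":0,"z":0,"turn":0,"grip":0.3}
  ]
}}

```text
clock: 4.2
tool_pos: [421.7, 181.2, 5.2]
orientation: [0.473, 1.57, 0.314]
ft_force: [0.8, 0.2, -0.4]
opening: 0.349
```

Run:
```python
from h import *
from workcell import eyes
import cv2
go([422,183,4],81)
o=[]
for n,(x,y) in (("side",(220,160)),("top",(190,240))):
    f=eyes.grab_frame(n)["color"][:,:,::-1]; cv2.imwrite(f"pics/{n}2.png",f); o.append(cv2.resize(f[y:y+120,x:x+100],None,fx=4,fy=4))
cv2.imwrite("pics/d2.png",cv2.convertScaleAbs(np.hstack(o),alpha=1.5))
```

```text
t 4.2 tcp [421.7 181.2   5.2] xaxis [ 0.001  0.    -1.   ] jaw 80.93 q6 -1.073 open 0.349 F [ 0.8  0.2 -0.4]
shift [1.2 1.9 0. ]
turn -0.001
```

View pics/d2.png

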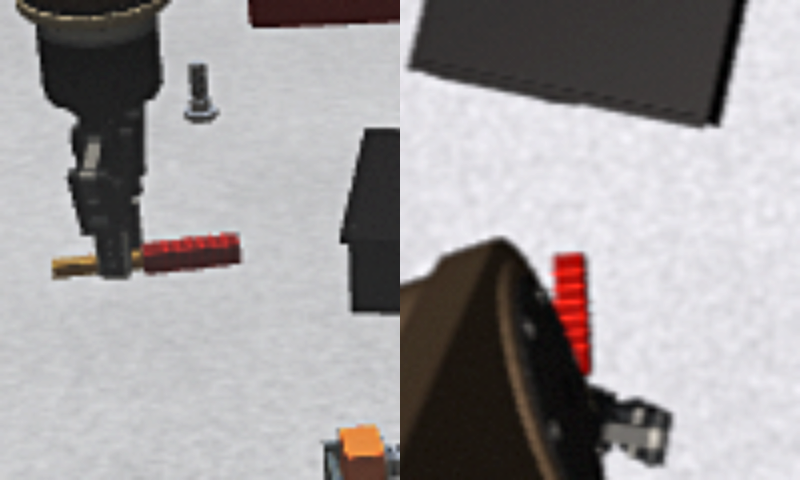

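The tool slid about 25 mm further and turned by about 10°, but it is still flat and free. I'll rise, move aside and measure it.

{"fn": "carry_out", "kwargs": {
  "rows": [
    {"x":-15,"y":0,"z":0,"turn":0,"grip":0},
    {"x":-40,"y":0,"z":0,"turn":0,"grip":-0.5},
    {"x":-80,"y":0,"z":0,"turn":0,"grip":-1},
    {"x":-110,"y":30,"z":10,"turn":0,"grip":-1},
    {"x":-120,"y":75,"z":20,"turn":0,"grip":-1},
    {"x":-120,"y":120,"z":30,"turn":0,"grip":-1},
    {"x":-120,"y":140,"z":40,"turn":0,"grip":-1}
  ]
}}

```text
clock: 5.0
tool_pos: [483.4, 316.6, 126.1]
orientation: [0.817, 1.568, 0.66]
ft_force: [0.3, 0.1, -0.6]
opening: 1.002
```

Run:
```python
from h import *
from workcell import eyes
import cv2,pickle
S,T=pickle.load(open("cams.pkl","rb"))
np.set_printoptions(precision=1,suppress=True)
go([480,180,120],90)
o=[];E={}
for n,c,(x,y) in (("side",S,(220,190)),("top",T,(190,280))):
    f=eyes.grab_frame(n)["color"][:,:,::-1].copy(); cv2.imwrite(f"pics/{n}3.png",f); o.append(cv2.resize(f[y:y+90,x:x+100],None,fx=4,fy=4,interpolation=cv2.INTER_CUBIC))
    h=cv2.cvtColor(f,cv2.COLOR_BGR2HSV); box=np.zeros(f.shape[:2],bool); box[y:y+90,x:x+100]=1
    red=(((h[...,0]<6)|(h[...,0]>172))&(h[...,1]>130)&(h[...,2]>40)&box)
    br=((h[...,0]>8)&(h[...,0]<28)&(h[...,1]>110)&(h[...,2]>50)&box)
    if n=="side": br[255:]=0
    for k,m in (("red",red),("br",br)):
        P=np.argwhere(m)[:,::-1].astype(float); (cx,cy),wh,a=r=cv2.minAreaRect(P.astype(np.float32)); print(n,k,len(P),"mean",P.mean(0),"rect",np.round(cv2.boxPoints(r),1).tolist()); E[n,k]=P.mean(0)
for k in ("red","br"): print(k,*tri(S,E["side",k],T,E["top",k]), ray(T,E["top",k],12))
cv2.imwrite("pics/d3.png",cv2.convertScaleAbs(np.hstack(o),alpha=1.5))
```

```text
t 5.0 tcp [483.4 316.6 126.1] xaxis [ 0.  0. -1.] jaw 81.03 q6 -0.887 open 1.002 F [ 0.3  0.1 -0.6]
shift [   5.9 -135.5   18. ]
turn -0.157
side red 69 mean [267.2 220.7] rect [[255.6999969482422, 220.1999969482422], [278.79998779296875, 217.8000030517578], [279.1000061035156, 220.89999389648438], [256.0, 223.3000030517578]]
side br 41 mean [243.9 224.4] rect [[232.89999389648438, 224.5], [254.89999389648438, 222.3000030517578], [255.10000610351562, 224.10000610351562], [233.0, 226.3000030517578]]
top red 224 mean [232.6 318.3] rect [[227.6999969482422, 303.3999938964844], [235.5, 302.79998779296875], [237.5, 332.8999938964844], [229.6999969482422, 333.3999938964844]]
top br 131 mean [234.5 347.8] rect [[231.39999389648438, 334.0], [235.89999389648438, 333.79998779296875], [237.60000610351562, 361.8999938964844], [233.1999969482422, 362.20001220703125]]
red [467.6 182.1  17.1] [-0.  0. -0. -0.] [467.5 183.1  12. ]
br [405.9 175.9  13.4] [ 0.2 -0.   0.   0.1] [406.  176.2  12. ]
```

View pics/d3.png

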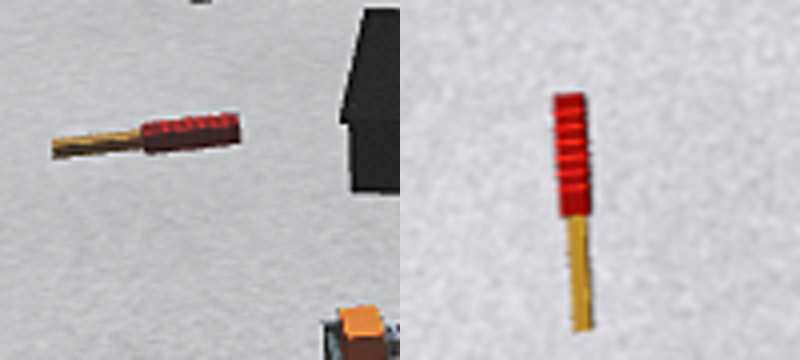

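```bash
python3 -c "
from h import *
go([463,182.3,4],96.3)"
```

```text
t 5.1 tcp [483.6 315.7 125.3] xaxis [ 0.002  0.001 -1.   ] jaw 81.06 q6 -0.889 open 0.998 F [ 0.8 -0.2 -0.2]
shift [ 121.1 -135.2    0.2]
turn -0.266
```

{"fn": "carry_out", "kwargs": {
  "rows": [
    {"x":0,"y":-45,"z":0,"turn":-0.09,"grip":-1},
    {"x":0,"y":-90,"z":0,"turn":-0.18,"grip":-1},
    {"x":20,"y":-125,"z":0,"turn":-0.266,"grip":-1},
    {"x":50,"y":-135,"z":0,"turn":-0.266,"grip":-1},
    {"x":85,"y":-135,"z":0,"turn":-0.266,"grip":-0.6},
    {"x":110,"y":-135,"z":0,"turn":-0.266,"grip":-0.2},
    {"x":121,"y":-135,"z":0,"turn":-0.266,"grip":0.1},
    {"x":121,"y":-135,"z":0,"turn":-0.266,"grip":1},
    {"x":121,"y":-135,"z":0,"turn":-0.266,"grip":1},
    {"x":121,"y":-135,"z":0,"turn":-0.266,"grip":1},
    {"x":121,"y":-135,"z":0,"turn":-0.266,"grip":1},
    {"x":121,"y":-135,"z":0,"turn":-0.266,"grip":1}
  ],
  "squeeze": 110
}}

```text
clock: 6.3
tool_pos: [461.6, 180.1, 5.1]
orientation: [0.201, 1.569, 0.31]
ft_force: [1.3, 0.1, 2.0]
opening: 0.151
```

```bash
python3 -c "
from h import *
go([463,182.3,160],5.3)"
```

```text
t 6.3 tcp [461.6 180.1   5.1] xaxis [ 0.001  0.    -1.   ] jaw 96.21 q6 -1.368 open 0.151 F [1.3 0.1 2. ]
shift [-154.9    2.1    1.8]
turn -1.555
```

{"fn": "carry_out", "kwargs": {
  "rows": [
    {"x":-15,"y":0,"z":0,"turn":0,"grip":1},
    {"x":-45,"y":0,"z":0,"turn":0,"grip":1},
    {"x":-85,"y":-15,"z":0,"turn":0.12,"grip":1},
    {"x":-120,"y":-45,"z":5,"turn":0.26,"grip":1},
    {"x":-145,"y":-85,"z":10,"turn":0.4,"grip":1},
    {"x":-155,"y":-130,"z":15,"turn":0.54,"grip":1},
    {"x":-155,"y":-175,"z":20,"turn":0.68,"grip":1},
    {"x":-155,"y":-220,"z":22,"turn":0.82,"grip":1},
    {"x":-155,"y":-265,"z":22,"turn":0.96,"grip":1},
    {"x":-155,"y":-310,"z":22,"turn":1.1,"grip":1},
    {"x":-155,"y":-350,"z":22,"turn":1.24,"grip":1},
    {"x":-155,"y":-380,"z":22,"turn":1.38,"grip":1}
  ]
}}

```text
clock: 7.5
tool_pos: [524.1, -198.1, 159.7]
orientation: [0.702, 1.57, -0.577]
ft_force: [0.5, 0.0, -0.6]
opening: 0.145
```

```bash
python3 -c "
from h import *
go([532,-204,120],5.3)"
```

```text
t 7.5 tcp [ 524.1 -198.1  159.7] xaxis [ 0.001 -0.001 -1.   ] jaw 16.74 q6 -0.707 open 0.145 F [ 0.5  0.  -0.6]
shift [39.8  5.9  7.9]
turn 0.2
```

{"fn": "carry_out", "kwargs": {
  "rows": [
    {"x":10,"y":2,"z":4,"turn":0.1,"grip":1},
    {"x":25,"y":4,"z":6,"turn":0.2,"grip":1},
    {"x":35,"y":6,"z":8,"turn":0.2,"grip":1},
    {"x":40,"y":6,"z":8,"turn":0.2,"grip":1},
    {"x":40,"y":6,"z":8,"turn":0.2,"grip":1}
  ]
}}

```text
clock: 8.0
tool_pos: [531.7, -201.0, 118.8]
orientation: [-2.057, 1.57, 2.757]
ft_force: [-0.2, -0.0, -0.1]
opening: 0.148
```

Run:
```python
from h import *
from workcell import eyes
import cv2,pickle
S,T=pickle.load(open("cams.pkl","rb"))
np.set_printoptions(precision=1,suppress=True)
go([532,-204,61],5.3)
o=[]
for n,c,(x,y) in (("side",S,(270,220)),("top",T,(350,220))):
    f=eyes.grab_frame(n)["color"][:,:,::-1].copy(); cv2.imwrite(f"pics/{n}4.png",f); o.append(cv2.convertScaleAbs(cv2.resize(f[y:y+120,x:x+100],None,fx=4,fy=4,interpolation=cv2.INTER_CUBIC),alpha=1.5))
cv2.imwrite("pics/d4.png",np.hstack(o))
```

```text
t 8.0 tcp [ 531.7 -201.   118.8] xaxis [-0.  0. -1.] jaw 5.84 q6 -0.517 open 0.148 F [-0.2 -0.  -0.1]
shift [57.8  0.1  3.1]
turn 0.009
```

View pics/d4.png

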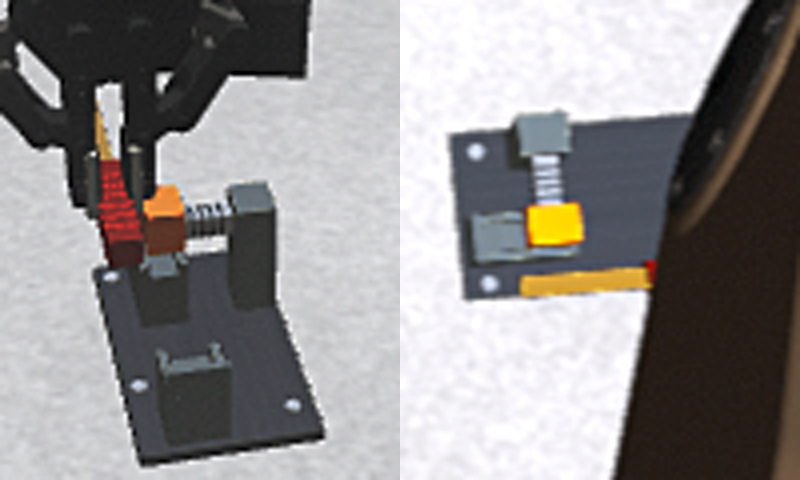

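Run:
```python
from h import *
import pickle
S,T=pickle.load(open("cams.pkl","rb"))
np.set_printoptions(precision=1,suppress=True)
H=np.array([559.5,-173,0]);M=R.from_euler("z",5.3,degrees=True).as_matrix()
a,b=ray(T,(380.2,291.75),126.7),ray(T,(412.2,289),126.7)
print("tip",a,"join",b,"yaw",np.degrees(np.arctan2(*(a-b)[1::-1])),"holder",M.T@(a-H),M.T@(b-H))
# gate top corner re-check
for uv in ((382,271.4),(394.8,270.6)): print("gate",M.T@(ray(T,uv,77)-H))
t=np.array([531.7,-201,118.8]);print("tcp in holder",M.T@(t-H))
for dy in (0,): go(H+M@np.array([-30,-28,61]),5.3)
```

```text
tip [ 522.6 -118.6  126.7] join [ 528.7 -179.3  126.7] yaw 95.73518095934635 holder [-31.7  57.6 126.7] [-31.3  -3.5 126.7]
gate [10.9 43.7 77. ]
gate [10.5 17.8 77. ]
tcp in holder [-30.3 -25.3 118.8]
t 8.1 tcp [ 532.2 -201.2  119.7] xaxis [ 0. -0. -1.] jaw 5.79 q6 -0.516 open 0.148 F [-0.2 -0.8 -1.2]
shift [58.7 -0.2  2.5]
turn 0.009
```

{"fn": "carry_out", "kwargs": {
  "rows": [
    {"x":10,"y":0,"z":-2,"turn":0.008,"grip":1},
    {"x":30,"y":0,"z":-3,"turn":0.008,"grip":1},
    {"x":48,"y":0,"z":-3,"turn":0.008,"grip":1},
    {"x":58,"y":0,"z":-3,"turn":0.008,"grip":1},
    {"x":58,"y":0,"z":-3,"turn":0.008,"grip":1}
  ]
}}

```text
clock: 8.6
tool_pos: [531.0, -197.9, 60.1]
orientation: [-2.064, 1.569, 2.74]
ft_force: [0.6, 1.2, -0.4]
opening: 0.146
```

{"fn": "carry_out", "kwargs": {
  "rows": [
    {"x":0,"y":8,"z":0,"turn":0,"grip":1},
    {"x":0,"y":12,"z":0,"turn":0,"grip":1},
    {"x":0,"y":14,"z":0,"turn":0,"grip":1},
    {"x":0,"y":14,"z":0,"turn":0,"grip":1}
  ]
}}

```text
clock: 9.0
tool_pos: [546.5, -197.2, 61.8]
orientation: [1.084, 1.57, -0.396]
ft_force: [-0.1, 0.3, -0.8]
opening: 0.146
```

```bash
python3 -c "
from h import *
H=np.array([559.5,-173,0]);M=R.from_euler('z',5.3,degrees=True).as_matrix()
go(H+M@np.array([0,-22.3,61]),5.3)"
```

```text
t 9.0 tcp [ 546.5 -197.2   61.8] xaxis [ 0.001 -0.    -1.   ] jaw 5.23 q6 -0.49 open 0.146 F [-0.1  0.3 -0.8]
shift [ 0.8 15.2 -0.6]
turn -0.001
```

{"fn": "carry_out", "kwargs": {
  "rows": [
    {"x":0,"y":2,"z":0,"turn":0,"grip":1},
    {"x":0,"y":2,"z":0,"turn":0,"grip":1}
  ]
}}

```text
clock: 9.2
tool_pos: [547.9, -197.0, 61.5]
orientation: [1.138, 1.57, -0.342]
ft_force: [0.5, -0.6, -0.7]
opening: 0.15
```

{"fn": "carry_out", "kwargs": {
  "rows": [
    {"x":0,"y":1,"z":0,"turn":0,"grip":1},
    {"x":0,"y":1,"z":0,"turn":0,"grip":1}
  ]
}}

```text
clock: 9.4
tool_pos: [548.7, -196.8, 61.3]
orientation: [-1.919, 1.571, 2.884]
ft_force: [-0.2, 0.1, -1.2]
opening: 0.148
```

{"fn": "carry_out", "kwargs": {
  "rows": [
    {"x":0,"y":1,"z":0,"turn":0,"grip":1},
    {"x":0,"y":1,"z":0,"turn":0,"grip":1}
  ]
}}

```text
clock: 9.6
tool_pos: [549.4, -196.8, 61.2]
orientation: [-1.818, 1.57, 2.986]
ft_force: [-3.2, -1.3, -0.7]
opening: 0.149
```

{"fn": "carry_out", "kwargs": {
  "rows": [
    {"x":0,"y":1,"z":0,"turn":0,"grip":1},
    {"x":0,"y":1,"z":0,"turn":0,"grip":1}
  ]
}}

```text
clock: 9.8
tool_pos: [550.5, -196.7, 61.2]
orientation: [-1.929, 1.57, 2.874]
ft_force: [-3.6, -1.4, -0.1]
opening: 0.148
```

Contact with the gate came at about TCP x = 549, with −3.4 N, as expected. Now I push the gate back to centre the shank over the channel.

{"fn": "carry_out", "kwargs": {
  "rows": [
    {"x":0,"y":3,"z":0,"turn":0,"grip":1},
    {"x":0,"y":6,"z":0,"turn":0,"grip":1},
    {"x":0,"y":9,"z":0,"turn":0,"grip":1},
    {"x":0,"y":12,"z":0,"turn":0,"grip":1},
    {"x":0,"y":12.5,"z":0,"turn":0,"grip":1},
    {"x":0,"y":12.5,"z":0,"turn":0,"grip":1}
  ]
}}

```text
clock: 10.4
tool_pos: [563.0, -195.4, 61.1]
orientation: [-1.831, 1.57, 2.973]
ft_force: [-5.8, -1.6, -0.2]
opening: 0.147
```

Run:
```python
from h import *
from workcell import eyes
import cv2
H=np.array([559.5,-173,0]);M=R.from_euler('z',5.3,degrees=True).as_matrix()
go(H+M@np.array([1,-22.3,42]),5.3)
o=[]
for n,(x,y) in (("side",(270,220)),("top",(350,230))):
    f=eyes.grab_frame(n)["color"][:,:,::-1].copy(); cv2.imwrite(f"pics/{n}5.png",f); o.append(cv2.convertScaleAbs(cv2.resize(f[y:y+110,x:x+80],None,fx=5,fy=5,interpolation=cv2.INTER_CUBIC),alpha=1.7,beta=10))
cv2.imwrite("pics/d5.png",np.hstack(o))
```

```text
t 10.4 tcp [ 563.  -195.4   61.1] xaxis [-0.001  0.    -1.   ] jaw 5.24 q6 -0.476 open 0.147 F [-5.8 -1.6 -0.2]
shift [19.1 -0.4 -0.4]
turn -0.001
```

View pics/d5.png

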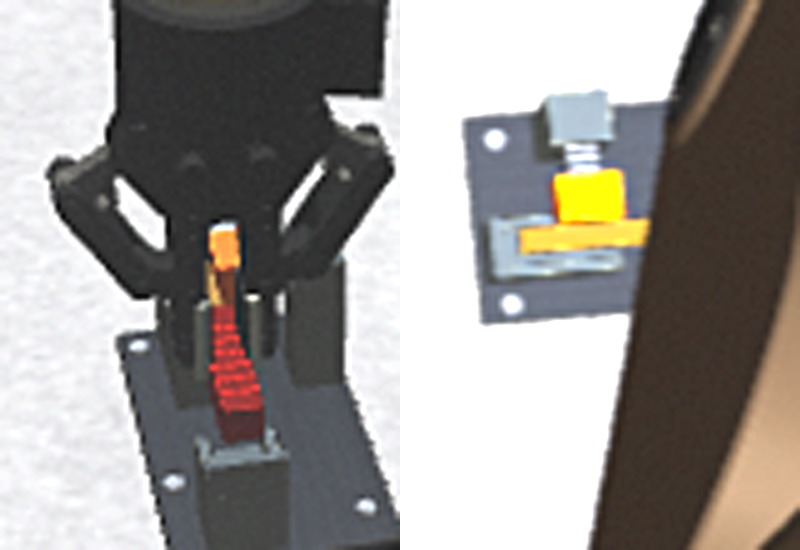

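Run:
```python
from h import *
import pickle
S,T=pickle.load(open("cams.pkl","rb"))
np.set_printoptions(precision=1,suppress=True)
H=np.array([559.5,-173,0]);M=R.from_euler("z",5.3,degrees=True).as_matrix()
for uv in ((374.2,278.4),(398.5,276.6)): print("shank",M.T@(ray(T,uv,69)-H))
P=lambda *p: proj(T,M@np.array(p)+H)[0]
for p in ((12.5,70,51),(-12.5,70,51),(0,58,69),(0,0,69),(5,44,77),(5,18,77)): print(p,(P(*p)-[350,230])*5+[400,0])
print("side: handle end",M.T@(ray(S,(270+241/5,220+405/5),69)-H))
```

```text
shank [-1.4 59.9 69. ]
shank [-1.6 10.2 69. ]
(12.5, 70, 51) [488.9 214.2]
(-12.5, 70, 51) [494.6 274.2]
(0, 58, 69) [525.3 238.3]
(0, 0, 69) [667.1 227.2]
(5, 44, 77) [560.7 221.6]
(5, 18, 77) [624.8 216.6]
side: handle end [  1.4 -58.4  69. ]
```

Comparing the shank with the channel's end wall (observed about 1.5 mm off its projection), the shank is centred to within about 1 mm and the gate is about 13.5 mm back. Now I lower it.

{"fn": "carry_out", "kwargs": {
  "rows": [
    {"x":4,"y":0,"z":0,"turn":0,"grip":1},
    {"x":8,"y":0,"z":0,"turn":0,"grip":1},
    {"x":11,"y":0,"z":0,"turn":0,"grip":1},
    {"x":13,"y":0,"z":0,"turn":0,"grip":1},
    {"x":13,"y":0,"z":0,"turn":0,"grip":1}
  ]
}}

```text
clock: 11.0
tool_pos: [562.7, -195.3, 47.9]
orientation: [-2.009, 1.569, 2.795]
ft_force: [-6.6, -0.8, 1.5]
opening: 0.149
```

{"fn": "carry_out", "kwargs": {
  "rows": [
    {"x":2,"y":0,"z":0,"turn":0,"grip":1},
    {"x":4,"y":0,"z":0,"turn":0,"grip":1},
    {"x":5,"y":0,"z":0,"turn":0,"grip":1},
    {"x":5,"y":0,"z":0,"turn":0,"grip":1}
  ]
}}

```text
clock: 11.4
tool_pos: [563.9, -195.6, 43.3]
orientation: [1.275, 1.57, -0.205]
ft_force: [-0.1, -0.4, 0.1]
opening: 0.149
```

The side force is gone, so the gate has closed over the shank. I'll settle the last millimetre and check.

{"fn": "carry_out", "kwargs": {
  "rows": [
    {"x":1,"y":0,"z":0,"turn":0,"grip":1},
    {"x":1,"y":0,"z":0,"turn":0,"grip":1},
    {"x":1,"y":0,"z":0,"turn":0,"grip":1}
  ]
}}

```text
clock: 11.7
tool_pos: [563.4, -195.6, 42.4]
orientation: [1.214, 1.571, -0.266]
ft_force: [-1.3, 0.0, -0.9]
opening: 0.143
```

Run:
```python
from h import *
from workcell import eyes
import cv2
go([563,-195.5,42],5.3)
o=[]
for n,(x,y) in (("side",(270,220)),("top",(350,230))):
    f=eyes.grab_frame(n)["color"][:,:,::-1].copy(); cv2.imwrite(f"pics/{n}6.png",f); o.append(cv2.convertScaleAbs(cv2.resize(f[y:y+110,x:x+80],None,fx=5,fy=5,interpolation=cv2.INTER_CUBIC),alpha=1.7,beta=10))
cv2.imwrite("pics/d6.png",np.hstack(o))
```

```text
t 11.7 tcp [ 563.4 -195.6   42.4] xaxis [ 0. -0. -1.] jaw 5.21 q6 -0.476 open 0.143 F [-1.3  0.  -0.9]
shift [ 0.4 -0.3 -0.1]
turn -0.002
```

View pics/d6.png

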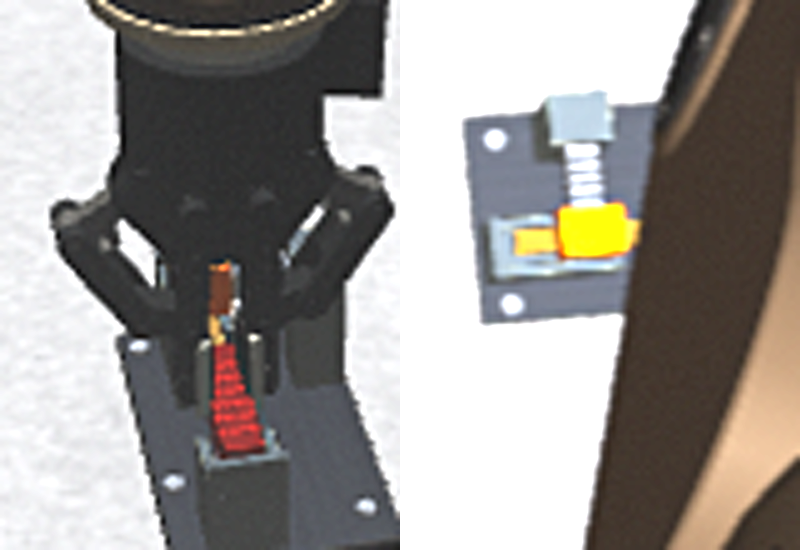

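The top view shows the gate closed over the shank at (600,232); the side view shows the handle in its cradle at (240,440). I'll release and withdraw upward.

{"fn": "carry_out", "kwargs": {
  "rows": [
    {"x":0,"y":0,"z":0,"turn":0,"grip":0.6},
    {"x":0,"y":0,"z":0,"turn":0,"grip":0.3},
    {"x":0,"y":0,"z":0,"turn":0,"grip":0},
    {"x":0,"y":0,"z":0,"turn":0,"grip":-0.2},
    {"x":0,"y":0,"z":0,"turn":0,"grip":-0.2},
    {"x":-10,"y":0,"z":0,"turn":0,"grip":-0.2},
    {"x":-30,"y":0,"z":0,"turn":0,"grip":-0.2},
    {"x":-60,"y":0,"z":0,"turn":0,"grip":-0.2},
    {"x":-100,"y":0,"z":0,"turn":0,"grip":-0.2},
    {"x":-140,"y":0,"z":0,"turn":0,"grip":-0.2},
    {"x":-180,"y":0,"z":0,"turn":0,"grip":-0.2},
    {"x":-200,"y":0,"z":0,"turn":0,"grip":-0.2}
  ]
}}

```text
clock: 13.0
tool_pos: [564.2, -196.0, 246.8]
orientation: [1.093, 1.566, -0.387]
ft_force: [0.1, 0.0, -1.3]
opening: 0.603
```

{"fn": "carry_out", "kwargs": {
  "rows": [
    {"x":0,"y":-20,"z":30,"turn":0,"grip":-0.2},
    {"x":0,"y":-40,"z":70,"turn":0,"grip":-0.2},
    {"x":0,"y":-60,"z":110,"turn":0,"grip":-0.2},
    {"x":0,"y":-60,"z":150,"turn":0,"grip":-0.2},
    {"x":0,"y":-60,"z":180,"turn":0,"grip":-0.2},
    {"x":0,"y":-60,"z":180,"turn":0,"grip":-0.2}
  ]
}}

```text
clock: 13.6
tool_pos: [519.6, -384.0, 243.0]
orientation: [0.457, 1.569, -1.026]
ft_force: [0.7, 1.0, -0.1]
opening: 0.601
```

Run:
```python
from h import *
from workcell import eyes
import cv2
go([563,-195.5,42],5.3)
o=[]
for n,(x,y) in (("side",(270,250)),("top",(350,230))):
    f=eyes.grab_frame(n)["color"][:,:,::-1].copy(); cv2.imwrite(f"pics/{n}7.png",f); o.append(cv2.convertScaleAbs(cv2.resize(f[y:y+90,x:x+90],None,fx=4,fy=4,interpolation=cv2.INTER_CUBIC),alpha=1.6,beta=10))
    o.append(0) 
t=cv2.imread("pics/top7.png"); s=cv2.imread("pics/side7.png")
d=[cv2.resize(x,(360,270)) for x in (s,t)]
cv2.imwrite("pics/d7.png",np.vstack([np.hstack([o[0],o[2]])[:320],np.hstack(d)]))
```

```text
t 13.6 tcp [ 519.6 -384.   243. ] xaxis [ 0.001 -0.002 -1.   ] jaw 5.06 q6 -0.771 open 0.601 F [ 0.7  1.  -0.1]
shift [ 200.7   59.7 -184.3]
turn -0.004
```

View pics/d7.png

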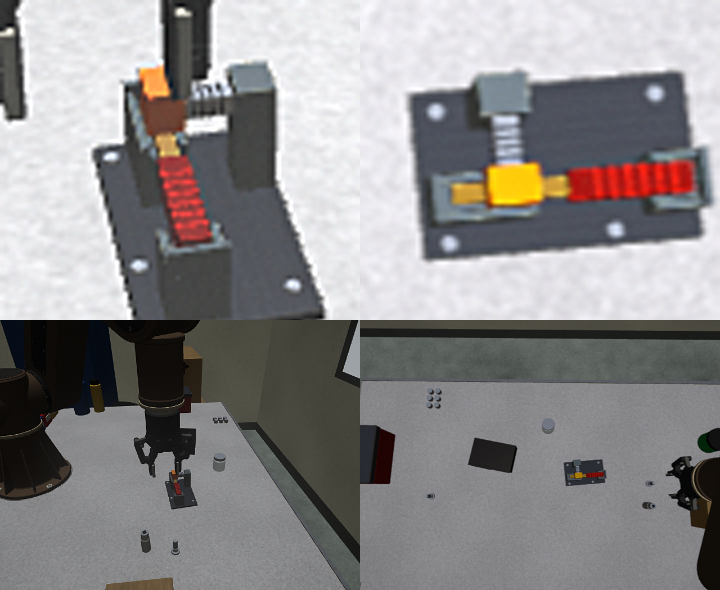

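The tool is seated in both troughs with the gate shut over the shank. The jar, socket and studs stand where they were, and the gripper is clear, so I'm handing in.

```bash
python3 -c "
from workcell import ctrl
print(ctrl.sign_off())"
```

```text
the job is handed in; nothing more can be done
None
```

The valve core tool is seated in the holder with the orange gate shut over its shank, and the job was handed in at about 13.7 s. I drew it out by its shank, laid it flat clear of the cabinet and let go. I then took it by its handle, pushed the gate back about 13.5 mm, lowered the tool into the cradle and released it.

**Last checks:**
- The final pictures show the shank in its channel under the closed gate and the handle in its cradle.
- The gate's side force dropped from about 6.6 N to about 0 as the shank went below it.
- The gripper was clear of everything, and the jar, socket and both studs looked unmoved by eye.

**What went wrong or disagreed:**
- **Release on the shelf:** one wrong number in my move slid the arm back while the fingers were opening. That dragged the tool about 25 mm further and turned it about 15°. It stayed flat and clear of the cabinet, and I measured it again before taking the handle.
- **Camera offset:** the top view put the shank about 1.4 mm off the channel's centre. The channel's end wall showed the same offset, and the gate contact put the shank within about 1 mm of centre, so I kept the position.
- **Finger opening:** it read 12–13 mm on the 16 mm handle and 7.6 mm on the 10 mm shank. I took that as a nonlinear reading, since both grips held.

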